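Feel along a rolled brass strip to its marked flaw

ROBOT

A 6-joint arm with a two-finger parallel gripper is mounted at the origin on the work surface. World frame = base frame: x ahead of the robot, y to its left, z up, the work surface at z = 0. Lengths are in mm, angles in rad, forces in N, time in s.
With the tool pointing down it reaches from about 350 to 975 mm from the base axis. Payload 7.1 kg.
Tool frame: the origin (TCP) lies midway between the tips of the shut fingers; the grasp point (between the pads) lies 19 mm behind it (ctrl.grasp_offset is the distance from the TCP to the grasp point, in mm); z points along the fingers, y is the line along which they close (so a half turn about z gives the same grasp; the last joint's range is limited). The gripper opens to 88 mm and grips with 3 to 60 N. Pads are 20 mm wide; open, the fingers measure 115 mm over their backs; the gripper's body (75 mm by 178 mm) begins 61 mm behind the grasp point.
Start: joints at [1.142, 0.423, 1.63, -0, 1.089, -0.019], TCP at [248.984, 573.247, 222.675] pointing down, gripper open.
Joint ranges: [-3, 3], [-0.9, 2.11], [0.09, 2.58], [-1.31, 4.45], [0.11, 2.69], [-2.54, 2.54]. Speed limits (rad/s): [2.39, 2.39, 3.01, 3.14, 3.14, 3.14].

INTERFACE

Orientations are given as a rotation vector (axis times angle).
In Python, from workcell import sensors, viewer, ctrl gives the robot as it stands. The module is installed in compiled form; this text tells all that it offers.
- The arm moves only by the shell command python3 -m handwheel 'ROWS'. ROWS is JSON, a list of rows, each a list of 7 numbers: the shift along the tool's x, y, z in mm, then the turn, a rotation vector about the tool's x, y, z in rad, then the closure, from 0 (fully open) to 1 (shut). In form: [[x, y, z, rx, ry, rz, jaw], ...]. A call has 1 to 10 rows; each row shifts and turns the commanded pose from where the row before left it, along the tool's axes as they then stand; what a row does not reach is not made up. A row lasts 1/8 s, in which the tool goes at most 62.5 mm and 10.7 degrees, less where a joint would pass 70% of its speed; a pose out of reach is approached as far as the arm can. A call is refused whole if a number of a shift passes 62.5 or a number of a turn 0.188, either way. A call with a gripper value outside its range is refused whole. The fingers move at their own pace and stop on an object; the grip force is fixed at half the most. Time passes only in rows, so rows that do not move let the fingers close. It gives the time, the measured TCP pose, the force, the opening and the grip force at its end, in the units of the state.
- sensors.get_obs(): the state, without advancing time (a new reading comes with each control period).
- viewer.get_image(name): name is "scene" or "top" or "wrist"; returns a dict with "frame" (384x512x3 uint8, blue, green, red), "fov_y" (degrees; the focal length in pixels is half the picture's height over the tangent of half this angle, whatever the lens; pixels are square), "cx", "cy" (the principal point, pixels), "R" (3x3) and "t" (3): a world point X has camera coordinates R X + t. Camera axes: x right, y down, z forward; pixel columns grow to the right and rows downward; lengths in mm; the calibration is good to about 2 mm. A picture is of the moment at which its call begins. There is no depth.
- ctrl.close_job(): hands the job in; it is judged then, once.
The state is a dict: "t": time; "qpos": joint angles; "qvel": joint speeds; "joint_torque": joint torques, N m; "ee_pos": TCP position; "orientation": TCP orientation; "ft_force": force on the tool from outside, world axes, zero at the start; "moment": the same for the moment, N m; "width": finger opening in mm; "grasp_force": force on a finger pad.
Only numpy, scipy, OpenCV 4.12 (cv2) and the standard library are available. Lean on these libraries where they do the work, as an engineer would, in place of code of your own. Each camera call takes 0.05 s, during which the arm holds its last target. There are 200 camera calls.

TASK

Check the freshly rolled brass strip lying on the sprung bed by touch: set the fingertips lightly on the blue band at its end, then draw them along the middle of the strip to the red line without lifting off on the way, pressing just enough to sink the sprung tray a little and never pushing it right down to its stop. Finish while holding: stop on the red line and stay there, still pressing lightly, to show where the flaw is. Do not grip or lift the strip, and leave the other things on the bench where they are.

Things in the scene. Friction and masses are not known exactly. Their poses are not given: they have to be found in the camera images.
- bed: fixed inspection bed on the bench: grey base plate 300 x 90 x 12 mm; origin at the centre of its underside, z up, x along its length. Four springs on it carry a black carrier tray (270 x 56 mm) in which the strip lies
- strip_mid (a point): centre of the top face of the loose brass strip (250 x 40 x 6 mm, about 0.45 kg) lying in the carrier's shallow channel; the strip's top is 52 mm above the bench when nothing presses on it and stands 3 mm proud of the channel's lips. x runs along the strip from the blue end towards the red line, y across it, z up
- blue_end (a point): centre of the top face of the blue band, 30 mm wide, across one end of the strip; it lies at x = -105 mm from strip_mid
- red_mark (a point): centre of the red line, 10 mm wide, across the strip's top face; it marks the suspected flaw, 40 to 100 mm from strip_mid on the side away from the blue end (a drawn line, nothing to feel)
- carrier (a joint): how far the sprung carrier (with the strip) is pressed straight down, in m: 0 at rest, 0.015 on its bottom stop. It starts to move at about 2 N of push and gives about 1 mm per 0.4 N more (about 8 N at the stop); it springs back up when let go
- jar: round glass jar with black lid, 44 mm across, 62 mm tall, standing beside the bed; origin at the centre of its underside. Not part of the job: leave it where it is
- ringblank: copper ring blank, 28 mm across, 9 mm tall, lying flat beside the bed; origin at the centre of its underside. Not part of the job: leave it where it is
- screwdriver: yellow-handled screwdriver, 150 mm long, lying beside the bed; origin part-way along it, on its underside. Not part of the job: leave it where it is
- case: red case 75 x 50 x 28 mm; origin at the centre of its underside. Not part of the job: leave it where it is
- loupe: black eye loupe, 38 mm across, 34 mm tall; origin at the centre of its underside. Not part of the job: leave it where it is
- mallet: hammer 200 mm long with a wooden handle, lying down; origin part-way along it, on its underside. Not part of the job: leave it where it is
- carton: yellow box 70 x 45 x 20 mm; origin at the centre of its underside. Not part of the job: leave it where it is
- strip: the whole brass strip that point strip_mid lies on; its origin is at the centre of its underside (6 mm below strip_mid), axes as strip_mid

How it is judged:
By the outcome, as a careful person would: the job done as asked, in the order asked, and still so for the second after the job is handed in, while the arm keeps its last pose, push and grip.
It also fails if it takes over 48 s, if anything falls off the work surface, if the arm or the gripper's body presses on something with over 40 N, if the wrist force passes 120 N, or if a joint passes its speed limit or range.

## Working session

There is one attempt and no reset: what is moved stays moved. The work goes in short steps, Python scripts to look and compute and a shell command to move; the robot and the scene stay as the last step left them, time stands still between calls to the robot, and variables do not carry over. Pictures are saved under pics/ and viewed, at most 10 in all, crops included, and the job is handed in when it is done.

```bash
mkdir -p pics
python3 - <<'E'
from workcell import sensors, viewer, ctrl
import cv2,pickle
o=sensors.get_obs();print(o)
for n in("top","scene"):
    d=viewer.get_image(n);cv2.imwrite(f"pics/{n}.png",d["frame"]);pickle.dump(d,open(n+".pkl","wb"))
    print(n,d["fov_y"],d["cx"],d["cy"],d["R"],d["t"])
E
```

```text
{'t': 0.0, 'qpos': array([ 1.14197948e+00,  4.23837367e-01,  1.63067267e+00, -3.22618836e-05,
        1.08860222e+00, -1.90130309e-02]), 'qvel': array([-0.0006901 ,  0.00024682, -0.0019304 , -0.00224623, -0.0003441 ,
       -0.00024456]), 'joint_torque': array([ 1.15735638e-03, -5.44634449e+01, -2.73668826e+01,  6.44961954e-02,
        2.27549532e-02, -4.80405834e-05]), 'ee_pos': array([248.7817728 , 572.75284636, 221.91067516]), 'orientation': array([-6.39137172e-01, -3.07557436e+00,  2.33714411e-03]), 'ft_force': array([-0.03526708, -0.22053843, -0.72479073]), 'moment': array([ 0.01298316, -0.02175375, -0.0403313 ]), 'grasp_force': 0.0, 'width': 88.21871205990509}
top 52.12290599916054 255.7383285917758 194.82318922668532 [[-0.00981743 -0.99987367 -0.01250061]
 [-0.99794156  0.01058922 -0.06324964]
 [ 0.06337402  0.01185393 -0.99791944]] [   2.80986398  585.00402312 1423.7438765 ]
scene 45.42779362450832 260.33013321844413 185.80683567445774 [[ 0.87126912  0.49029653  0.02234807]
 [ 0.27870728 -0.45676309 -0.8448016 ]
 [-0.40399552  0.74227811 -0.53461278]] [-495.40968022 -111.48263526 1541.03896637]
```

View pics/top.png

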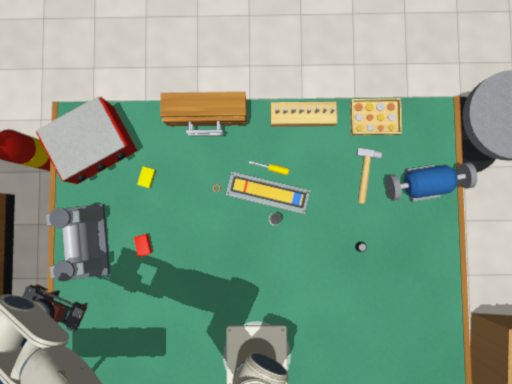

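View pics/scene.png

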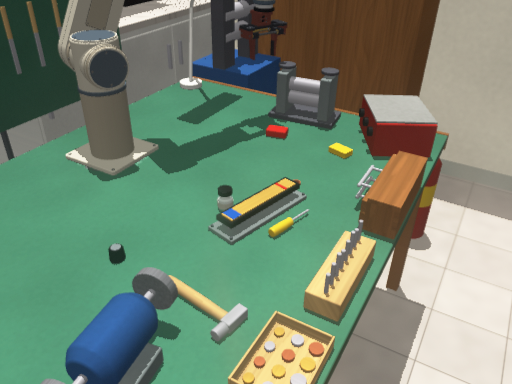

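The top view shows the strip centred near (268,192), with the blue band near (299,199) and the red line near (246,186). The jar is at (276,218), the screwdriver at (275,168) and the ring at (216,188). Next I'll segment the colours and back-project them at z=52.

```bash
cat > h.py <<'E'
import numpy as np,cv2
def ray(d,uv,z):
    f=d["frame"].shape[0]/2/np.tan(np.radians(d["fov_y"]/2))
    R,t=np.array(d["R"]),np.array(d["t"]);c=-R.T@t
    r=R.T@np.array([(uv[0]-d["cx"])/f,(uv[1]-d["cy"])/f,1]);return (c+r*(z-c[2])/r[2]).round(1)
def seg(d,box,kind):
    h=cv2.cvtColor(d["frame"],cv2.COLOR_BGR2HSV).astype(int);H,S,V=h[...,0],h[...,1],h[...,2]
    m={"blue":(H>100)&(H<130)&(S>130)&(V>60),"red":((H<9)|(H>172))&(S>140)&(V>80),"brass":(H>14)&(H<32)&(S>110)&(V>80)}[kind]
    k=np.zeros_like(m);x0,y0,x1,y1=box;k[y0:y1,x0:x1]=1
    n,l,s,c=cv2.connectedComponentsWithStats((m&k).astype(np.uint8))
    i=1+np.argmax(s[1:,4]);return c[i],s[i],(l==i)
E
python3 - <<'E'
import pickle;from h import *
for n,b in(("top",(225,172,312,214)),("scene",(215,175,310,225))):
    d=pickle.load(open(n+".pkl","rb"))
    for k in("blue","red","brass"):
        c,s,m=seg(d,b,k);print(n,k,c.round(1),s[4],ray(d,c,52))
d=pickle.load(open("top.pkl","rb"));print("jar",ray(d,(276,218),60),"ring",ray(d,(216,188),5),"scr",ray(d,(278,169),10),ray(d,(250,162),5))
E
```

```text
top blue [296.4 198.3] 76 [ 568.7 -149.2   52. ]
top red [245.3 186.2] 15 [614.3  33.8  52. ]
top brass [268.9 191.8] 573 [593.2 -50.9  52. ]
scene blue [231.3 213.1] 98 [ 565.4 -148.3   52. ]
scene red [280.7 185.8] 24 [613.8  34.4  52. ]
scene brass [258.  198.9] 577 [591.6 -56.3  52. ]
jar [499.1 -74.8  60. ] ring [612.8 144.5   5. ] scr [680.6 -86.6  10. ] [708.7  17.2   5. ]
```

```bash
python3 -m handwheel '[[0,0,0,0,0,-0.16,1],[-20,-22,0,0,0,0,1],[-40,-44,0,0,0,0,1],[-40,-44,0,0,0,0,1],[-40,-44,0,0,0,0,1],[-40,-44,0,0,0,0,1],[-40,-44,0,0,0,0,1],[-40,-44,0,0,0,0,1],[-40,-44,0,0,0,0,1],[-40,-44,0,0,0,0,1]]' && python3 -m handwheel '[[-40,-44,0,0,0,0,1],[-40,-44,0,0,0,0,1],[-40,-44,0,0,0,0,1],[-25,-20,0,0,0,0,1],[0,0,0,0,0,0,1],[0,0,0,0,0,0,1]]'
python3 - <<'E'
from workcell import viewer
import cv2,pickle
d=viewer.get_image("wrist");cv2.imwrite("pics/w1.png",d["frame"]);pickle.dump(d,open("w1.pkl","wb"))
E
```

```text
t: 1.35
ee_pos: [486.5, 124.9, 222.6]
orientation: [-0.391, -3.117, -0.0]
ft_force: [-0.1, -0.2, 0.4]
width: 0.5
grasp_force: 0.0
t: 2.1
ee_pos: [588.0, -55.7, 222.2]
orientation: [-0.391, -3.116, -0.0]
ft_force: [-0.2, -0.2, -0.1]
width: 0.5
grasp_force: 0.0
```

View pics/w1.png

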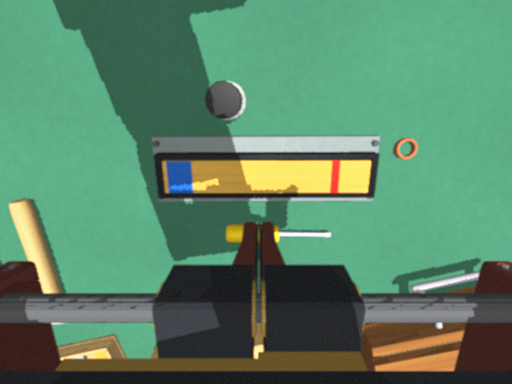

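The wrist view shows the whole strip: blue band near (180,177), red line near (335,177), and the strip close to level in the image. The shut fingertips are near (262,225).

Run:
```python
import pickle;from h import *
from workcell import sensors
from scipy.spatial.transform import Rotation as Ro
d=pickle.load(open("w1.pkl","rb"));o=sensors.get_obs();P=np.array(o["ee_pos"]);T=Ro.from_rotvec(o["orientation"]).as_matrix()
b=(155,150,378,202)
for k in("blue","red"):
    c,s,m=seg(d,b,k);p=ray(d,c,52);print(k,c.round(1),s,p,"tool",(T.T@(p-P)).round(1))
h=cv2.cvtColor(d["frame"],cv2.COLOR_BGR2HSV);m=((h[...,1]>110)&(h[...,2]>60)&~((h[...,0]>40)&(h[...,0]<98)));k=np.zeros_like(m);k[157:197,159:374]=1;m&=k
m=cv2.morphologyEx(m.astype(np.uint8),cv2.MORPH_CLOSE,np.ones((5,5)));ys,xs=np.nonzero(m);r=cv2.minAreaRect(np.c_[xs,ys].astype(np.float32))
bx=np.array([ray(d,q,52) for q in cv2.boxPoints(r)]);print(r,bx,[np.linalg.norm(bx[i]-bx[i-1]) for i in range(4)],bx.mean(0),"tool",(T.T@(bx.mean(0)-P)).round(1),((bx-P)@T).round(1))
```

```text
blue [179.3 177.4] [167 162  25  32 725] [ 567. -149.   52.] tool [ -3.  -95.9 170.3]
red [334.7 176.6] [330 160  10  34 229] [612.7  33.8  52. ] tool [ -2.2  92.5 170.3]
((266.0, 176.0), (34.0, 210.0), 90.0) [[ 540.2 -162.8   52. ]
 [ 602.1   79.3   52. ]
 [ 644.3   73.6   52. ]
 [ 580.2 -177.3   52. ]] [np.float64(42.547032799009614), np.float64(249.88801491868315), np.float64(42.583212654753915), np.float64(258.9587225794875)] [591.7 -46.8  52. ] tool [ -1.7   9.2 170.3] [[  19.6 -115.9  170.3]
 [  19.3  134.   170.3]
 [ -23.   138.8  170.3]
 [ -22.7 -120.1  170.3]]
```

```bash
python3 -m handwheel '[[-1.5,-48,20,0,0,0,1],[-1.5,-48,20,0,0,0,1],[0,0,50,0,0,0,1],[0,0,40,0,0,0,1],[0,0,25,0,0,0,1],[0,0,6,0,0,0,1],[0,0,0,0,0,0,1],[0,0,0,0,0,0,1]]'
python3 - <<'E'
from workcell import viewer
import cv2,pickle
d=viewer.get_image("wrist");cv2.imwrite("pics/w2.png",d["frame"]);pickle.dump(d,open("w2.pkl","wb"))
E
```

```text
t: 3.15
ee_pos: [569.0, -149.9, 63.1]
orientation: [0.39, 3.115, -0.001]
ft_force: [-0.2, 0.8, 0.7]
width: 0.8
grasp_force: 0.0
```

View pics/w2.png

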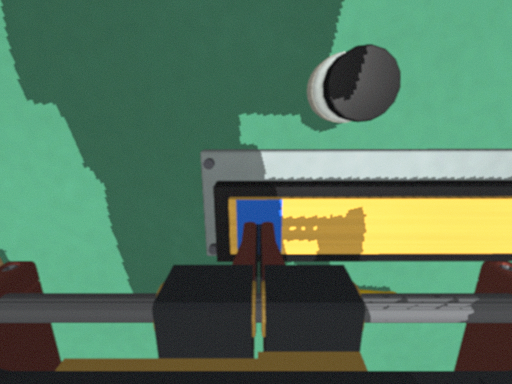

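The shut tips (262,225) sit over the blue band, which is centred near (259,225), and on the strip's midline. I'll lower slowly.

```bash
python3 -m handwheel '[[1,0,5,0,0,0,1],[0,0,3,0,0,0,1],[0,0,2,0,0,0,1],[0,0,1,0,0,0,1],[0,0,1,0,0,0,1],[0,0,0,0,0,0,1],[0,0,0,0,0,0,1]]'
```

```text
t: 4.08
ee_pos: [567.0, -149.9, 49.7]
orientation: [-0.391, -3.117, 0.0]
ft_force: [-1.4, -0.7, 3.9]
width: 0.4
grasp_force: 1.5
```

```bash
python3 -m handwheel '[[0,0,1,0,0,0,1],[0,0,0,0,0,0,1]]';python3 -m handwheel '[[0,0,1,0,0,0,1],[0,0,0,0,0,0,1]]'; python3 -m handwheel '[[0,0,0,0,0,0,1]]'
```

```text
t: 4.32
ee_pos: [567.0, -149.9, 48.6]
orientation: [-0.391, -3.117, 0.0]
ft_force: [-2.5, -0.1, 4.1]
width: 0.4
grasp_force: 1.7
t: 4.58
ee_pos: [567.0, -149.9, 47.6]
orientation: [-0.391, -3.117, 0.0]
ft_force: [-1.8, -0.8, 4.0]
width: -0.1
grasp_force: 1.9
t: 4.7
ee_pos: [567.0, -149.9, 47.7]
orientation: [-0.391, -3.117, 0.0]
ft_force: [-2.3, -0.9, 3.4]
width: 0.4
grasp_force: 1.9
```

```bash
python3 -m handwheel '[[0,3,0.5,0,0,0,1],[0,6,0,0,0,0,1],[0,6,0,0,0,0,1],[0,6,0,0,0,0,1],[0,6,0,0,0,0,1]]'; python3 -m handwheel '[[0,7,0,0,0,0,1],[0,7,0,0,0,0,1],[0,7,0,0,0,0,1],[0,7,0,0,0,0,1],[0,7,0,0,0,0,1],[0,7,0,0,0,0,1],[0,7,0,0,0,0,1],[0,7,0,0,0,0,1]]'
```

```text
t: 5.32
ee_pos: [574.0, -123.2, 47.2]
orientation: [0.391, 3.117, -0.0]
ft_force: [-1.3, -2.9, 4.5]
width: 0.2
grasp_force: 2.0
t: 6.32
ee_pos: [587.7, -69.0, 47.2]
orientation: [-0.391, -3.117, 0.0]
ft_force: [-0.9, -2.9, 3.7]
width: 0.4
grasp_force: 2.0
```

Force and depth are steady, so I'll carry on to about 20 mm short of the line and look.

```bash
python3 -m handwheel '[[0,7,0,0,0,0,1],[0,7,0,0,0,0,1],[0,7,0,0,0,0,1],[0,7,0,0,0,0,1],[0,7,0,0,0,0,1],[0,7,0,0,0,0,1],[0,7,0,0,0,0,1],[0,7,0,0,0,0,1],[0,7,0,0,0,0,1],[0,7,0,0,0,0,1]]'; python3 -m handwheel '[[0,7,0,0,0,0,1],[0,5,0,0,0,0,1],[0,0,0,0,0,0,1]]'
python3 - <<'E'
from workcell import viewer,sensors
import pickle;from h import *
d=viewer.get_image("wrist");cv2.imwrite("pics/w3.png",d["frame"])
c,s,m=seg(d,(150,170,420,262),"red");p=ray(d,c,47);P=np.array(sensors.get_obs()["ee_pos"]);print(c,s,p,P,(p-P)@[-.969,.247,0],(p-P)@[.247,.969,0])
E
```

```text
t: 7.58
ee_pos: [605.0, -1.1, 47.2]
orientation: [-0.391, -3.117, -0.0]
ft_force: [-0.5, -3.2, 4.2]
width: 0.7
grasp_force: 2.0
t: 7.95
ee_pos: [608.1, 10.9, 47.2]
orientation: [0.391, 3.117, 0.001]
ft_force: [1.0, 2.3, 4.7]
width: 0.6
grasp_force: 2.0
[294.93797468 233.47721519] [288 207  16  55 790] [610.9  34.1  47. ] [608.10424585  10.88988169  47.22543682] 3.023813452499289 23.18115591609567
```

View pics/w3.png

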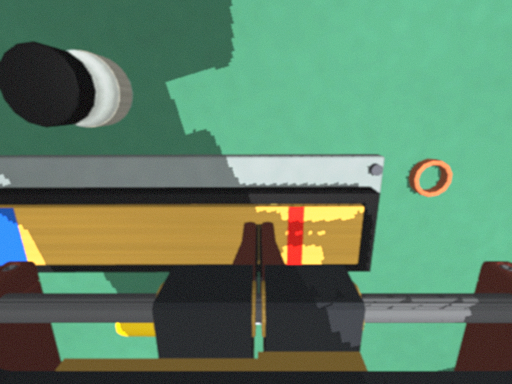

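The tips are centred on the strip at about column 260 and the red line is at column 295, so about 23 mm remain.

```bash
python3 -m handwheel '[[0.5,5,0,0,0,0,1],[0.5,6,0,0,0,0,1],[0.5,6,0,0,0,0,1],[0,4,0,0,0,0,1],[0,2,0,0,0,0,1],[0,0,0,0,0,0,1],[0,0,0,0,0,0,1]]'
python3 - <<'E'
from workcell import viewer
import cv2
for n in("wrist","scene"):cv2.imwrite(f"pics/{n}4.png",viewer.get_image(n)["frame"])
E
```

```text
t: 8.88
ee_pos: [612.2, 33.1, 47.2]
orientation: [0.392, 3.117, 0.001]
ft_force: [-0.6, -0.2, 4.3]
width: 0.4
grasp_force: 2.0
```

View pics/wrist4.png

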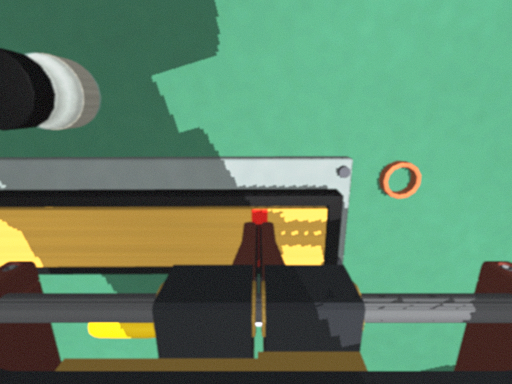

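The shut tips cover the red line, which is visible at (260,215) directly ahead of them. They are centred on it and still pressing with about 4 N, so I'll hand in.

```bash
python3 -m handwheel '[[0,0,0,0,0,0,1],[0,0,0,0,0,0,1],[0,0,0,0,0,0,1],[0,0,0,0,0,0,1]]'; python3 -c "from workcell import ctrl;print(ctrl.close_job())"
```

```text
t: 9.48
ee_pos: [612.2, 32.8, 47.2]
orientation: [0.391, 3.117, 0.0]
ft_force: [-0.4, 3.1, 2.3]
width: 0.5
grasp_force: 2.0
the job is handed in; nothing more can be done
None
```

I drew the shut fingertips from the blue band along the strip to the red line without lifting. They are holding there with the tray sunk about 5 mm of its 15 mm travel, and I handed the job in at about 9.5 s; the hand-in returned no verdict.

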